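Carry a scaffold base plate on a paddle to the two-pin gauge

ROBOT

A 6-joint arm with a two-finger parallel gripper is mounted at the origin on the work surface. World frame = base frame: x ahead of the robot, y to its left, z up, the work surface at z = 0. Lengths are in mm, angles in degrees, forces in N, time in s.
With the tool pointing down it reaches from about 350 to 850 mm from the base axis. Payload 8.1 kg.
Tool frame: the origin (TCP) lies at the very end of the fingers, on their centre line; the grasp point (between the pads) lies 19 mm behind it; z points along the fingers, y is the direction in which the jaws open and shut (so a half turn about z gives the same grasp; the last joint's range is limited). The gripper opens to 85 mm and grips with 20 to 120 N. Pads are 22 mm wide; open, the fingers measure 114 mm over their backs; the gripper's body (76 mm by 85 mm) begins 54 mm behind the grasp point. The pads swing forward as they close: fully open they stand 13 mm farther back than shut.
Start: joints at [66.44, 7.471, 85.268, -0, 87.261, -4.893], TCP at [192.019, 568.449, 231.292] pointing down, gripper open.
Joint ranges: [-169.43, 169.43], [-51.17, 129.36], [1.28, 143.12], [-76.62, 256.62], [0, 156.53], [-152.29, 152.29]. Speed limits (degrees/s): [136.94, 136.94, 159.86, 180, 180, 180].

INTERFACE

Orientations are given as [roll, pitch, yaw] about the fixed x, y, z axes, in that order (R = Rz(yaw) Ry(pitch) Rx(roll)).
In Python, from bench import r gives the robot as it stands.
- The arm moves only by the shell command python3 -m jog 'ROWS' [OPENING] [FORCE]. ROWS is JSON, a list of rows, each a list of 6 numbers: the shift along the tool's x, y, z normalised to -1 to 1, where 1 is 0.25 m, then the turn, a rotation vector about the tool's x, y, z normalised to -1 to 1, where 1 is pi rad. In form: [[x, y, z, ax, ay, az], ...]. A call has 1 to 10 rows; each row is the pose to reach, as a shift and turn from the pose commanded when the call began, along the tool's axes at that moment, turning the shorter way round; what a row does not reach only later rows make up. A row lasts 1/10 s, in which the tool goes at most 50 mm and 8.59 degrees, less where a joint would pass 70% of its speed; a pose out of reach is approached as far as the arm can. A call with a number of a shift or a turn outside -1 to 1 is refused whole. A call with a gripper value outside its range is refused whole. OPENING is the opening, from 0 (shut) to 1 (fully open), set as the call begins (- or left out, the last holds). The fingers move at their own pace and stop on an object; FORCE is the grip in N (left out, the last holds). Time passes only in rows, so rows that repeat a pose let the fingers close. It gives the time, the measured TCP pose, the force and the opening at its end, in the units of the state.
- r.sense(): the state, without advancing time (a new reading comes with each control period).
- r.snapshot(name): name is "scene" or "top" or "wrist"; returns a dict with "pixels" (480x640x3 uint8, red, green, blue), "intrinsics" (3x3 intrinsics, pixels), "extrinsics" (4x4, takes a point from camera to world coordinates). Camera axes: x right, y down, z forward; pixel columns grow to the right and rows downward; lengths in mm; the calibration is good to about 2 mm. A picture is of the moment at which its call begins. There is no depth.
- r.hand_in(): hands the job in, once; it reports no verdict.
The state is a dict: "time": time; "joint_pos": joint angles; "qd": joint speeds; "joint_efforts": joint torques, N m; "tool_pos": TCP position; "tcp_rot": TCP orientation; "ft_force": force on the tool from outside, world axes, zero at the start; "wrist_torque": the same for the moment, N m; "finger_gap": finger opening in mm.
Only numpy, scipy, OpenCV 4.12 (cv2) and the standard library are available. Lean on these libraries where they do the work, as an engineer would, in place of code of your own. Each camera call takes 0.05 s, during which the arm holds its last target.

TASK

Pick up the base plate by its spigot and put it down on the flat blade of the paddle lying on the shelf, spigot up and with its long side across the blade, then take the paddle by its grip post and carry the plate level and untouched on the blade to the gauge. Go in under the gauge's crossbar from the open front and lower the plate so that both pins enter its two holes and it rests fully home on both ledges; then draw the paddle out and lay it flat on the shelf clear of the gauge. Never tip the plate steeply, and leave the couplers and the canister where they stand.

Things in the scene. Friction and masses are not known exactly. Their poses are not given: they have to be found in the camera images.
- base_plate: Loose zinc-grey alloy base plate, 0.24 kg: flat, 80 (x) by 140 (y) by 6 mm thick, with a round upright spigot in the middle, 34 mm diameter, 45 mm tall above the plate. Two round through holes, 22 mm diameter, at y = +52 and -52 mm, x = 0. Origin: centre of its underside; z up the spigot; alike after a half turn. Starts flat on the shelf, left or right, the paddle on the other side.
- paddle: Loose dark steel paddle, 0.42 kg, 200 mm long, flat on the shelf. Blade 52 mm wide (y), 5 mm thick, tip at x = +40 mm. Square black rubber grip post at x = -110 mm on a counterweight block 44 mm wide, 16 mm high, x = -100 to -160 mm. Origin: on the blade's underside, below where the middle of the load belongs; x points to the tip, z up. The load's long side goes along y, its holes free either side.
- paddle_grip (a point): Point on the axis of the paddle's upright grip post, 110 mm behind the paddle's origin, 45 mm above its underside; pinch the post here from above, on either pair of its flat sides. The post is 24 by 24 mm and its top is 66 mm above the paddle's underside. Axes as the paddle's.
- gauge: Fixed dark steel two-pin gauge: base 110 (x) by 240 (y) by 8 mm; two ledge blocks 70 (x) by 28 (y) mm at y = +52 and -52 mm, tops 42 mm above the shelf. Columns 18 mm thick at y = +107 and -107 mm, x = 0, carry a crossbar 30 mm wide (x), 150 to 175 mm above the shelf, over the pins. Origin: centre of the underside, on the shelf; z up; the open front faces -x, roughly to the robot.
- gauge_seat (a point): Point midway between the gauge's pins at ledge height, 42 mm above the shelf: the plate's origin when home, plate's y along the gauge's y either way round. Axes as the gauge's. Pins at y = +52 and -52 mm: 12 mm thick, 16 mm tall, upper 8 mm tapered. Between the ledges a channel 76 mm wide, 34 mm deep, open front and back: the blade sinks into it, then leaves along -x.
- right_angle_coupler: Bystander: rusty right-angle coupler, about 100 by 100 mm and 115 mm tall, 1 kg. Origin: centre of its underside.
- swivel_coupler: Bystander: zinc swivel coupler, about 100 by 100 mm and 115 mm tall, 1 kg. Origin: centre of its underside.
- sleeve_coupler: Bystander: grey cast sleeve coupler lying on its side, 140 mm long (x), 80 mm wide, 62 mm tall. Origin: centre of its underside.
- canister: Bystander: squat steel screw-top canister with knurled lid, 100 mm diameter, 84 mm tall. Origin: centre of its underside.

How it is judged (in metres and radians):
On the way, in this order (a step that is already met when the one before it is completed fails the run):
1. the base plate has been put down on the blade of the paddle, which lies on the shelf, its middle within 30 mm along and 25 mm across of the paddle's origin, and the fingers have let go of it (z of base_plate in the frame of paddle between 0.002 and 0.01 m and x of base_plate in the frame of paddle between -0.03 and 0.03 m and y of base_plate in the frame of paddle between -0.025 and 0.025 m and contact force between the fingers and base_plate below 0.05 N and height (world z) of paddle below 0.008 m), for 0.2 s.
2. the plate is carried on the blade, untouched by the fingers and within 0.2 rad of level, over the gauge (within 40 mm of the seat sideways and above it) (z of base_plate in the frame of paddle between 0.002 and 0.01 m and x of base_plate in the frame of paddle between -0.03 and 0.03 m and y of base_plate in the frame of paddle between -0.025 and 0.025 m and contact force between the fingers and base_plate below 0.05 N and horizontal distance between base_plate and gauge_seat below 0.04 m and z of base_plate in the frame of gauge_seat above 0.004 m and angle between base_plate's own z axis and vertical below 0.2 rad), for 0.1 s.
At the end, for the whole second after the job is handed in: Plate at rest on both ledges, pins in its holes: within 8 mm sideways and 3 mm in height of the seat, level to 0.05 rad, in line to 0.15 rad. Paddle at rest flat on the shelf (height to 6 mm, level to 0.06 rad), its origin over 90 mm from the seat, touching neither plate nor gauge (horizontal distance between base_plate and gauge_seat below 0.008 m and z of base_plate in the frame of gauge_seat between -0.003 and 0.003 m and angle between base_plate's own z axis and vertical below 0.05 rad and angle between the y axis of base_plate and the y axis of gauge, either way round below 0.15 rad and linear speed of each of base_plate, paddle below 0.02 m/s and contact force between base_plate and paddle below 0.05 N and contact force between paddle and gauge below 0.05 N and horizontal distance between paddle and gauge_seat above 0.09 m and height (world z) of paddle between -0.003 and 0.006 m and angle between paddle's own z axis and vertical below 0.06 rad).
It fails at once if the base plate is tipped by more than 0.4 rad (about 23 degrees) (angle between base_plate's own z axis and vertical above 0.4 rad).
It fails at once if a coupler or the canister is moved by more than 30 mm (distance of any of right_angle_coupler, swivel_coupler, sleeve_coupler, canister from where it was at the start of the episode above 0.03 m).
It also fails if it takes over 67 s, if anything falls off the work surface, if the arm or the gripper's body presses on something with over 40 N, if the wrist force passes 120 N, or if a joint passes its speed limit or range.

## Working session

There is one attempt and no reset: what is moved stays moved. The work goes in short steps, Python scripts to look and compute and a shell command to move; the robot and the scene stay as the last step left them, time stands still between calls to the robot, and variables do not carry over. Pictures are saved under pics/ and viewed, and the job is handed in when it is done.

```bash
ls; mkdir -p pics; python3 - <<'E'
from bench import r
import cv2
print(r.sense())
for n in ("scene","top","wrist"):
    s=r.snapshot(n); cv2.imwrite(f"pics/{n}0.png",s["pixels"][:,:,::-1]); print(n,s["intrinsics"].tolist(),s["extrinsics"].round(4).tolist())
E
```

```text
pics
{'time': 0.0, 'joint_pos': array([ 6.64401961e+01,  7.51642551e+00,  8.53311681e+01, -4.63689092e-04,
        8.72618631e+01, -4.89432310e+00]), 'qd': array([-0.0398463 ,  0.00861229,  0.05700274,  0.01559592, -0.01524865,
       -0.01789367]), 'joint_efforts': array([ 5.29640347e-04, -5.69361520e+01, -5.00573087e+01, -1.69063082e-04,
        1.38973090e-02,  1.13716123e-05]), 'tool_pos': array([191.79166027, 567.92135639, 230.21260566]), 'tcp_rot': array([-1.79890903e+02, -8.87721968e-03,  1.61334533e+02]), 'ft_force': array([ 0.64313542, -0.30840574, -0.45559879]), 'wrist_torque': array([-0.02699809,  0.00190028,  0.05767336]), 'finger_gap': 85.59628050746859}
scene [[444.87301938973224, 0.0, 313.4092736948376], [0.0, 444.87301938973224, 239.62050508977381], [0.0, 0.0, 1.0]] [[0.5821, 0.6868, -0.4352, 1073.0686], [0.8131, -0.4882, 0.3171, -383.7209], [0.0053, -0.5385, -0.8426, 1098.5277], [0.0, 0.0, 0.0, 1.0]]
top [[547.7558778880793, 0.0, 312.1406554735844], [0.0, 547.7558778880793, 239.12027503356555], [0.0, 0.0, 1.0]] [[0.0256, -0.9922, 0.1223, 385.2174], [-0.9996, -0.0245, 0.0102, -5.3665], [-0.0071, -0.1225, -0.9924, 1418.5794], [0.0, 0.0, 0.0, 1.0]]
wrist [[393.1749747668206, 0.0, 315.77258990363], [0.0, 393.1749747668206, 239.956655958623], [0.0, 0.0, 1.0]] [[0.3206, 0.9139, 0.249, 127.7064], [0.9472, -0.3086, -0.0868, 589.7052], [-0.0025, 0.2637, -0.9646, 374.1888], [0.0, 0.0, 0.0, 1.0]]
```

View pics/scene0.png

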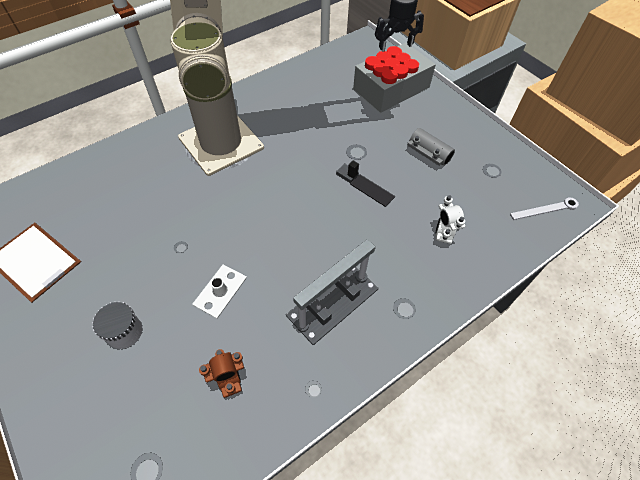

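View pics/top0.png

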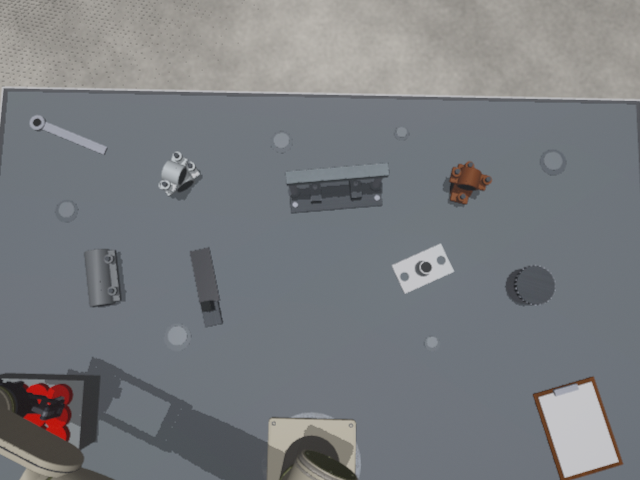

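View pics/wrist0.png

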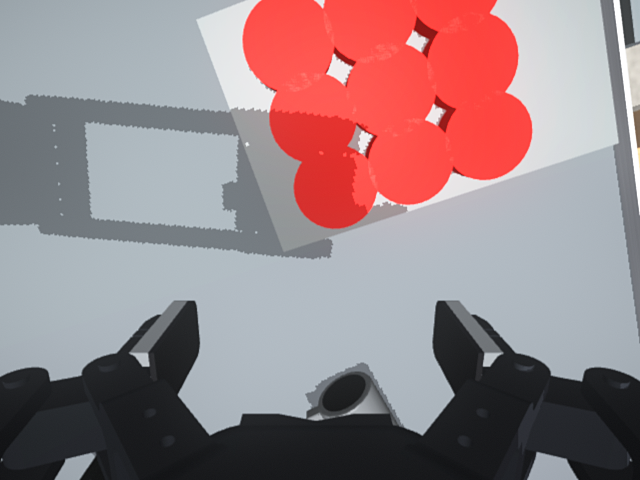

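The scene camera shows the whole shelf and the wrist camera sees only the red bin. In the top view the plate is at about (423,268), right of the robot. The paddle is at (205,287), on the left, with its tip toward the far side and its grip post at (208,305). The gauge is at (337,190). Next I'll measure them by casting rays.

```bash
cat > h.py <<'E'
import numpy as np, cv2
def ray(s,uv,z):
    K=np.array(s["intrinsics"]);T=np.array(s["extrinsics"])
    uv=np.atleast_2d(np.asarray(uv,float)); d=np.c_[uv,np.ones(len(uv))]@np.linalg.inv(K).T@T[:3,:3].T
    c=T[:3,3]; return c+d*((z-c[2])/d[:,2])[:,None]
def proj(s,P):
    K=np.array(s["intrinsics"]);T=np.linalg.inv(s["extrinsics"]); P=np.atleast_2d(P)
    q=(P@T[:3,:3].T+T[:3,3])@K.T; return q[:,:2]/q[:,2:]
E
python3 - <<'E'
from bench import r
from h import *
s=r.snapshot("top"); im=s["pixels"]
for i,(x,y,w,h) in enumerate([(380,230,90,75),(180,235,60,100),(275,155,120,70)]):
    c=cv2.resize(im[y:y+h,x:x+w,::-1],None,fx=6,fy=6,interpolation=cv2.INTER_NEAREST); cv2.imwrite(f"pics/c{i}.png",c)
g=im.astype(int).sum(2)/3
m=np.zeros(g.shape,np.uint8); m[235:300,385:465]=(g[235:300,385:465]>150)
cs,_=cv2.findContours(m,cv2.RETR_EXTERNAL,cv2.CHAIN_APPROX_NONE); c=max(cs,key=cv2.contourArea)
b=cv2.boxPoints(cv2.minAreaRect(c)); print("plate box",b); W=ray(s,b,6); print(W.round(1),W.mean(0))
print(np.linalg.norm(np.diff(W,axis=0),axis=1))
m=np.zeros(g.shape,np.uint8); m[235:335,180:230]=(g[235:335,180:230]<45)
print("bg",g[240,230],g[300,195], g[270,205])
cs,_=cv2.findContours(m,cv2.RETR_EXTERNAL,cv2.CHAIN_APPROX_NONE); c=max(cs,key=cv2.contourArea)
b=cv2.boxPoints(cv2.minAreaRect(c)); print("paddle box",b); W=ray(s,b,5); print(W.round(1))
E
```

```text
plate box [[391.02704 264.83783]
 [441.00623 242.34717]
 [454.01038 271.2453 ]
 [404.0312  293.73596]]
[[ 497.4 -196.1    6. ]
 [ 559.1 -325.     6. ]
 [ 485.  -358.2    6. ]
 [ 424.  -229.9    6. ]] [ 491.38351573 -277.28946682    6.        ]
[142.90381577  81.21374696 141.95307855]
bg 118.66666666666667 118.0 85.66666666666667
paddle box [[210. 301.]
 [213. 301.]
 [213. 309.]
 [210. 309.]]
[[392.9 267.3   5. ]
 [393.  259.6   5. ]
 [372.7 258.6   5. ]
 [372.5 266.3   5. ]]
```

View pics/c0.png

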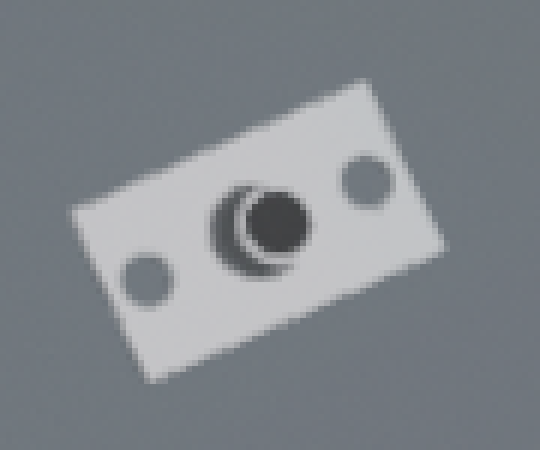

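View pics/c1.png

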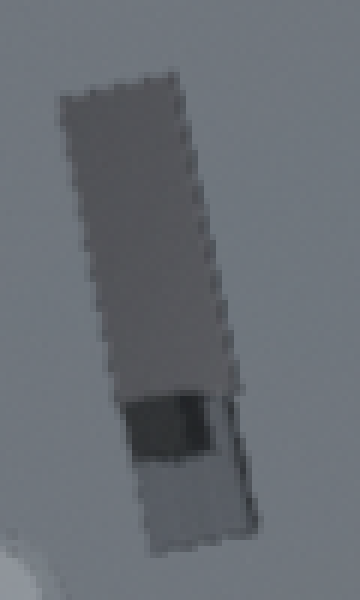

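View pics/c2.png

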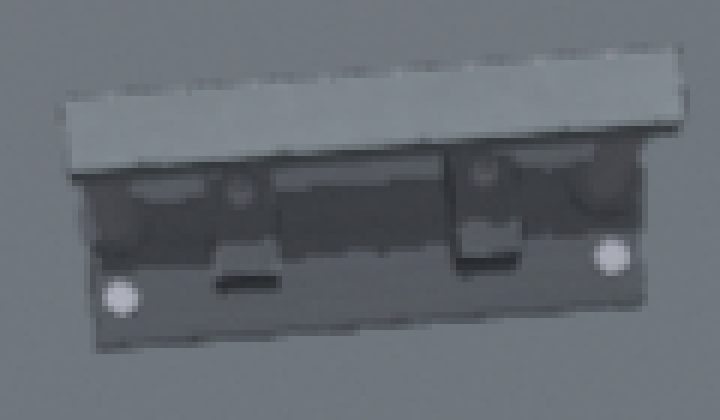

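```bash
python3 - <<'E'
from bench import r
from h import *
s=r.snapshot("top"); im=s["pixels"]
g=im.astype(int).sum(2)/3
o=np.array([180,235]); f=lambda L,o:(np.array(L,float)-0)/6+o-0.42
# blade
B=ray(s,f([(60,97),(178,73)],o),5); E=ray(s,f([(118,402),(232,394)],o),5)
print("blade tip corners",B.round(1),"width",np.linalg.norm(B[0]-B[1])); 
C=ray(s,f([(148,553),(252,533)],o),16); print("block rear corners",C.round(1),np.linalg.norm(C[0]-C[1]))
P=ray(s,f([(125,403),(180,398),(186,458),(136,460)],o),66); print("post top",P.round(1),P.mean(0))
tm=B.mean(0);cm=C.mean(0); d=tm-cm; L=np.hypot(*d[:2]); ux=d[:2]/L; print("L",L,"yaw",np.degrees(np.arctan2(ux[1],ux[0])),"origin",tm[:2]-40*ux,"grip", tm[:2]-150*ux, "or rear", cm[:2]+50*ux, cm[:2]+160*ux)
m=np.zeros(g.shape,np.uint8); m[240:300,185:225]=((g[240:300,185:225]<100)&(g[240:300,185:225]>70)); 
# gauge
o=np.array([275,155])
m=f([(66,102),(680,48),(684,124),(72,172)],o); W=ray(s,m,175); print("bar",W.round(1),W.mean(0)); print(np.linalg.norm(np.diff(W,axis=0),axis=1))
y=W[0]-W[1]+W[3]-W[2]; print("gauge y-axis yaw", np.degrees(np.arctan2(y[1],y[0])))
p=ray(s,f([(240,193),(485,170)],o),58); print("pins",p.round(1),p.mean(0),np.linalg.norm(p[0]-p[1]))
p=ray(s,f([(121,297),(611,257)],o),9); print("bolts",p.round(1),p.mean(0),np.linalg.norm(p[0]-p[1]))
# base front corners
p=ray(s,f([(96,352),(642,306)],o),8); print("basefront",p.round(1),p.mean(0),np.linalg.norm(p[0]-p[1]))
# plate holes
o=np.array([380,230]); p=ray(s,f([(147,279),(366,182)],o),6); print("holes",p.round(1),p.mean(0),np.linalg.norm(p[0]-p[1]))
d=p[0]-p[1];print(np.degrees(np.arctan2(d[1],d[0])))
p=ray(s,f([(277,221)],o),51); print("spig",p)
# scene crops
s=r.snapshot("scene"); im=s["pixels"]
for i,(x,y,w,h) in enumerate([(185,255,70,70),(325,150,80,65),(280,235,105,110)]):
    cv2.imwrite(f"pics/s{i}.png",cv2.resize(im[y:y+h,x:x+w,::-1],None,fx=5,fy=5,interpolation=cv2.INTER_NEAREST))
E
```

```text
blade tip corners [[521.1 326.7   5. ]
 [532.8 276.1   5. ]] width 51.971388050053626
block rear corners [[327.7 276.7  16. ]
 [337.1 233.1  16. ]] 44.59059869530106
post top [[390.1 279.   66. ]
 [392.7 256.6  66. ]
 [368.4 253.   66. ]
 [367.1 273.4  66. ]] [379.58084627 265.49398995  66.        ]
L 200.05053095296512 yaw 13.447809184758079 origin [488.05464058 292.08599631] grip [381.07060268 266.50444759] or rear [381.02145718 266.49269613] [488.00549507 292.07424485]
bar [[ 695.    73.2  175. ]
 [ 722.1 -164.1  175. ]
 [ 692.  -165.9  175. ]
 [ 667.4   70.   175. ]] [694.12034484 -46.71084417 175.        ]
[238.85258798  30.13152455 237.20622542]
gauge y-axis yaw 96.2289939843116
pins [[686.6   5.9  58. ]
 [699.  -97.3  58. ]] [692.80714605 -45.69261902  58.        ] 103.91233067390132
bolts [[ 650.    57.     9. ]
 [ 672.9 -156.1    9. ]] [661.47769904 -49.55268023   9.        ] 214.28084635781585
basefront [[ 625.7   67.2    8. ]
 [ 651.7 -169.9    8. ]] [638.70750282 -51.36561092   8.        ] 238.52337081553028
holes [[ 469.3 -229.8    6. ]
 [ 513.4 -323.7    6. ]] [ 491.33251562 -276.79230619    6.        ] 103.72997738882181
115.15409310773232
spig [[ 492.09057253 -276.58580839   51.        ]]
```

View pics/s2.png

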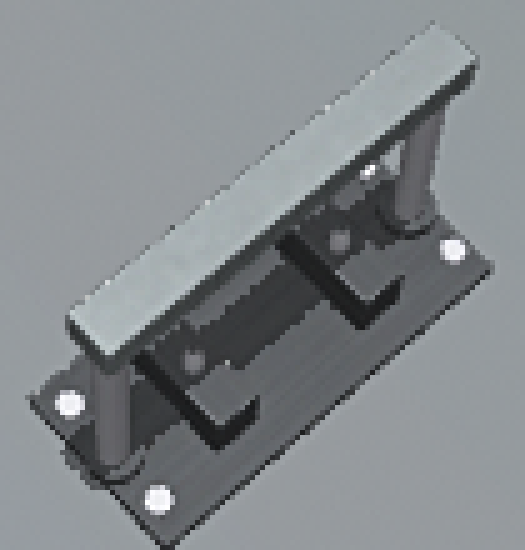

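Bar, pins and base front agree to about 1 mm, so I'm fixing these estimates:

| Item | x, y (mm) | yaw |
|---|---|---|
| Gauge | (693.4, −46.0) | 6.4° |
| Plate | (491.5, −276.8) | 25.15° |
| Paddle origin | (488, 292) | 13.45° |
| Paddle grip post | (381, 266.5) | 13.45° |

I'll check these against the scene camera and plan the first moves.

```bash
cat > go.py <<'E'
import sys; from bench import r; import numpy as np
from scipy.spatial.transform import Rotation as R
s=r.sense()
p=s["tool_pos"]; Rm=R.from_euler("xyz",s["tcp_rot"],degrees=True)
print("t",s["time"].__round__(2),"pos",p.round(1),"rpy",s["tcp_rot"].round(2),"F",s["ft_force"].round(1),"gap",round(s["finger_gap"],1),"q",s["joint_pos"].round(0))
a=sys.argv[1:]
while len(a)>=4:
    x,y,z,w=map(float,a[:4]); a=a[4:]
    d=Rm.inv().apply(np.array([x,y,z])-p)/250
    t=(Rm.inv()*R.from_euler("xyz",[180,0,w],degrees=True)).as_rotvec()/np.pi
    print(d.round(4).tolist(),t.round(4).tolist())
E
python3 - <<'E'
from bench import r
from h import *
s=r.snapshot("scene")
p=ray(s,[(318.9,306.9),(348.1,282.7)],58); print("pins scene",p.round(1),p.mean(0).round(1))
E
python3 go.py 470 320 200 115.15  491.5 -276.8 150 115.15
```

```text
pins scene [[708.  -98.5  58. ]
 [696.9   4.   58. ]] [702.5 -47.2  58. ]
t 0.35 pos [192.  568.3 231.1] rpy [-179.98   -0.    161.33] F [ 1.  -0.2  0. ] gap 85.8 q [66.  7. 85. -0. 87. -5.]
[-1.3715, -0.585, 0.1244] [-0.0001, 0.0, 0.2565]
[-2.2173, -2.819, 0.3252] [-0.0001, 0.0, 0.2565]
```

View pics/s0.png

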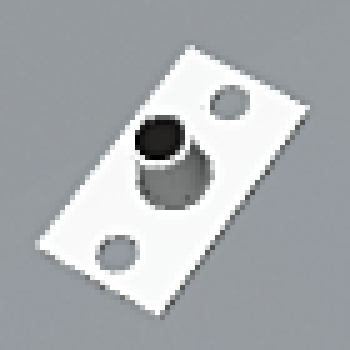

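View pics/s1.png

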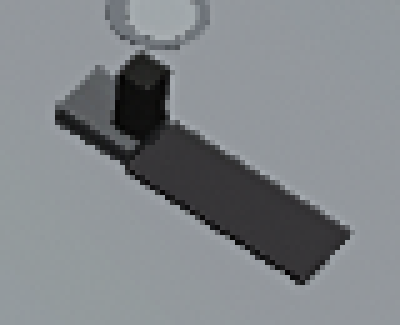

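```bash
python3 - <<'E'
from bench import r
from h import *
s=r.snapshot("scene")
f=lambda L,o:(np.array(L,float))/5+o-0.4
p=ray(s,f([(230,103),(117,253)],np.array([185,255])),6); print("holes",p.round(1),p.mean(0).round(1),np.linalg.norm(p[0]-p[1]))
p=ray(s,f([(159,138)],np.array([185,255])),51); print("spig",p.round(1))
p=ray(s,f([(350,233),(302,283)],np.array([325,150])),5); print("tip",p.round(1),p.mean(0).round(1))
o=np.array([280,235])
p=ray(s,f([(453,249),(158,500)],o),9); print("front bolts",p.round(1),p.mean(0).round(1))
p=ray(s,f([(494,268),(165,547)],o),8); print("base edge",p.round(1),p.mean(0).round(1),np.linalg.norm(p[0]-p[1]))
p=ray(s,f([(370,171),(69,403)],o),9); print("other bolts",p.round(1),p.mean(0).round(1))
p=ray(s,f([(433,23),(477,62),(113,358),(70,318)],o),175); print("bar",p.round(1),p.mean(0).round(1))
E
```

```text
holes [[ 471.  -227.6    6. ]
 [ 514.7 -321.6    6. ]] [ 492.8 -274.6    6. ] 103.66629587770903
spig [[ 492.3 -274.8   51. ]]
tip [[524.3 327.4   5. ]
 [536.6 277.6   5. ]] [530.4 302.5   5. ]
front bolts [[ 718.3   68.3    9. ]
 [ 741.5 -146.1    9. ]] [729.9 -38.9   9. ]
base edge [[ 739.9   79.5    8. ]
 [ 763.4 -157.4    8. ]] [751.7 -38.9   8. ] 238.09376937784052
other bolts [[ 653.9   61.5    9. ]
 [ 671.1 -153.3    9. ]] [662.5 -45.9   9. ]
bar [[ 670.5   70.7  175. ]
 [ 700.5   73.9  175. ]
 [ 725.9 -160.1  175. ]
 [ 698.4 -164.8  175. ]] [698.8 -45.1 175. ]
```

```bash
python3 -m jog '[[-1,-0.43,0.08,0,0,0.2565],[-1,-0.43,0.08,0,0,0.2565],[-1,-0.43,0.08,0,0,0.2565],[-1,-0.43,0.08,0,0,0.2565],[-1,-0.43,0.08,0,0,0.2565],[-1,-0.43,0.08,0,0,0.2565],[-1,-0.43,0.08,0,0,0.2565]]' 1 60; python3 go.py 492 -275.8 150 115.15
```

```text
time: 1.1
tool_pos: [396.7, 384.1, 211.0]
tcp_rot: [-180.0, 0.1, 114.8]
ft_force: [-0.4, 0.4, 0.7]
finger_gap: 85.6
t 1.1 pos [396.7 384.1 211. ] rpy [-1.8000e+02  5.0000e-02  1.1483e+02] F [-0.4  0.4  0.7] gap 85.6 q [39.  1. 95. -0. 85. 14.]
[-2.5554, -0.7624, 0.2465] [-0.0, 0.0003, -0.0018]
```

```bash
python3 -m jog '[[-1,-0.3,0,0,0,0],[-1,-0.3,0,0,0,0],[-1,-0.3,0,0,0,0],[-1,-0.3,0,0,0,0],[-1,-0.3,0,0,0,0]]'; python3 -m jog '[[-1,-0.3,0.1,0,0,0],[-1,-0.3,0.1,0,0,0],[-1,-0.3,0.1,0,0,0],[-1,-0.3,0.1,0,0,0],[-1,-0.3,0.1,0,0,0],[-1,-0.3,0.1,0,0,0]]';python3 go.py 492 -275.8 100 115.15
```

```text
time: 1.6
tool_pos: [430.9, 138.5, 211.6]
tcp_rot: [179.9, -0.0, 115.3]
ft_force: [0.7, -0.8, -0.7]
finger_gap: 85.5
time: 2.2
tool_pos: [469.8, -122.3, 186.0]
tcp_rot: [-180.0, 0.1, 115.1]
ft_force: [0.4, 0.2, 0.4]
finger_gap: 85.5
t 2.2 pos [ 469.8 -122.3  186. ] rpy [-1.7997e+02  5.0000e-02  1.1506e+02] F [0.4 0.2 0.4] gap 85.5 q [-21.  -9. 106.  -0.  83. -46.]
[-0.5937, -0.1794, 0.3447] [-0.0002, 0.0003, -0.0005]
```

```bash
python3 -m jog '[[-0.594,-0.18,0.345,0,0,0],[-0.594,-0.18,0.345,0,0,0],[-0.594,-0.18,0.345,0,0,0],[-0.594,-0.18,0.345,0,0,0],[-0.594,-0.18,0.345,0,0,0]]';python3 go.py 492 -275.8 12 115.15; python3 - <<'E'
from bench import r
import cv2
cv2.imwrite("pics/w1.png",r.snapshot("wrist")["pixels"][:,:,::-1])
E
```

```text
time: 2.7
tool_pos: [491.2, -273.1, 97.4]
tcp_rot: [-179.9, -0.2, 115.1]
ft_force: [0.5, 1.1, -0.7]
finger_gap: 85.4
t 2.7 pos [ 491.2 -273.1   97.4] rpy [-179.89   -0.18  115.11] F [ 0.5  1.1 -0.7] gap 85.4 q [-34.   8.  99.  -0.  73. -59.]
[-0.0121, -0.0011, 0.3414] [-0.0006, -0.001, -0.0002]
```

View pics/w1.png

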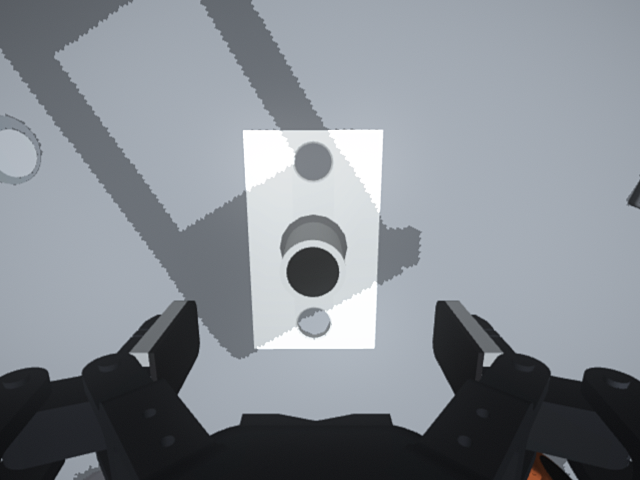

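The plate is upright in the wrist view. The spigot is at (313,271), midway between the pads, and the holes are at (313,161) and (314,322). I'll ray-cast from this view to check.

```bash
python3 - <<'E'
from bench import r
from h import *
s=r.snapshot("wrist")
p=ray(s,[(313.3,161),(314.3,322)],6); print(p.round(1),p.mean(0).round(1),np.linalg.norm(p[0]-p[1])); d=p[1]-p[0]; print(np.degrees(np.arctan2(d[1],d[0])))
p=ray(s,[(313,271.5)],51); print(p.round(1))
E
python3 go.py 492 -275.8 12 115.15
```

```text
[[ 467.7 -226.7    6. ]
 [ 512.6 -321.2    6. ]] [ 490.2 -273.9    6. ] 104.60611333731565
-64.62441218244267
[[ 490.4 -274.6   51. ]]
t 2.8 pos [ 492.3 -271.2   99.7] rpy [-1.7999e+02 -9.0000e-02  1.1519e+02] F [0.1 0.6 0.1] gap 85.7 q [-34.   8.  99.   0.  73. -59.]
[-0.0166, -0.0087, 0.3507] [-0.0, -0.0005, 0.0002]
```

```bash
python3 -m jog '[[-0.014,-0.006,0.15,0,0,0],[-0.014,-0.006,0.28,0,0,0],[-0.014,-0.006,0.345,0,0,0],[-0.014,-0.006,0.345,0,0,0],[-0.014,-0.006,0.345,0,0,0]]' 1 60;python3 go.py 491.5 -275 12 115.15
```

```text
time: 3.3
tool_pos: [493.2, -275.8, 15.2]
tcp_rot: [180.0, 0.1, 115.2]
ft_force: [-0.4, 1.1, -0.1]
finger_gap: 85.4
t 3.3 pos [ 493.2 -275.8   15.2] rpy [1.7996e+02 6.0000e-02 1.1523e+02] F [-0.4  1.1 -0.1] gap 85.4 q [-34.  14. 102.   0.  64. -60.]
[0.0056, -0.0048, 0.0128] [0.0002, 0.0003, 0.0005]
```

```bash
python3 -m jog '[[0.003,-0.004,0.008,0,0,0],[0.003,-0.004,0.008,0,0,0],[0.003,-0.004,0.008,0,0,0],[0.003,-0.004,0.008,0,0,0],[0.003,-0.004,0.008,0,0,0],[0.003,-0.004,0.008,0,0,0],[0.003,-0.004,0.008,0,0,0],[0.003,-0.004,0.008,0,0,0]]' 0 80;python3 go.py 491.5 -275 12 115.15
```

```text
time: 4.1
tool_pos: [491.6, -276.5, 12.9]
tcp_rot: [180.0, 0.1, 115.2]
ft_force: [-1.0, 0.7, 6.5]
finger_gap: 32.5
t 4.1 pos [ 491.6 -276.5   12.9] rpy [1.7996e+02 8.0000e-02 1.1516e+02] F [-1.   0.7  6.5] gap 32.5 q [-35.  14. 102.  -0.  64. -60.]
[0.0056, 0.0021, 0.0037] [0.0002, 0.0004, 0.0]
```

```bash
python3 -m jog '[[0,0,-0.03,0,0,0],[0,0,-0.1,0,0,0],[0,0,-0.2,0,0,0],[0,0,-0.3,0,0,0],[0,0,-0.38,0,0,0],[0,0,-0.4,0,0,0],[0,0,-0.4,0,0,0]]';python3 go.py 485 290 113 103.45; python3 - <<'E'
from bench import r
import cv2
cv2.imwrite("pics/w2.png",r.snapshot("wrist")["pixels"][:,:,::-1])
E
```

```text
time: 4.8
tool_pos: [491.4, -276.2, 112.5]
tcp_rot: [180.0, 0.1, 115.2]
ft_force: [0.9, -0.3, -2.8]
finger_gap: 32.4
t 4.8 pos [ 491.4 -276.2  112.5] rpy [1.7996e+02 7.0000e-02 1.1516e+02] F [ 0.9 -0.3 -2.8] gap 32.4 q [-35.   7.  99.   0.  74. -60.]
[2.0609, 0.9398, -0.0039] [0.0003, 0.0004, 0.065]
```

View pics/w2.png

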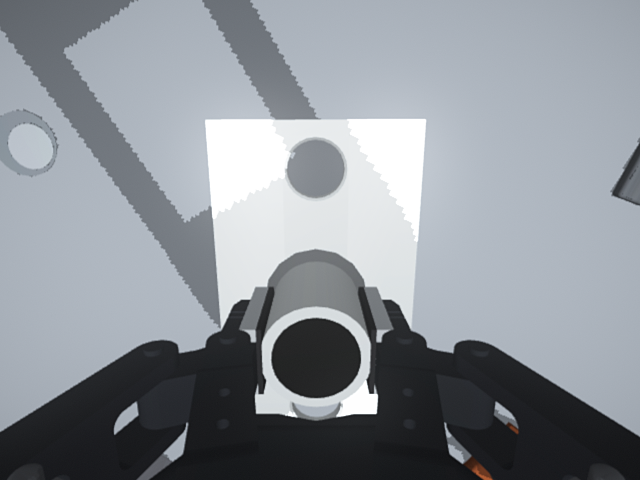

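The plate is held level: spigot at (316,358) between the pads, far hole at (316,168). I'm carrying it across to the paddle.

```bash
python3 - <<'E'
from bench import r
from h import *
s=r.snapshot("wrist"); print(ray(s,[(316,358)],151).round(1),ray(s,[(316,168)],106).round(1), s["extrinsics"][:3,3].round(1))
E
python3 -m jog '[[0.03,0.014,0,0,0,0],[0.1,0.046,0,0,0,0],[0.2,0.09,0,0,0,0],[0.33,0.15,0,0,0,0.01],[0.46,0.21,0,0,0,0.02],[0.6,0.274,0,0,0,0.03],[0.74,0.338,0,0,0,0.035],[0.87,0.397,0,0,0,0.04],[0.96,0.438,0,0,0,0.05],[1,0.456,0,0,0,0.065]]'; python3 go.py 485 290 113 103.45
```

```text
[[ 489.1 -274.1  151. ]] [[ 466.9 -226.9  106. ]] [ 461.5 -215.1  255.1]
time: 5.9
tool_pos: [486.4, 2.5, 111.0]
tcp_rot: [-179.9, -0.1, 103.5]
ft_force: [0.5, -0.6, -3.0]
finger_gap: 32.9
t 5.9 pos [486.4   2.5 111. ] rpy [-1.7993e+02 -9.0000e-02  1.0355e+02] F [ 0.5 -0.6 -3. ] gap 32.9 q [ -6.  -5. 111.   0.  74. -19.]
[1.1192, 0.2638, -0.0067] [-0.0004, -0.0005, 0.0005]
```

```bash
python3 -m jog '[[0.03,0.007,0,0,0,0],[0.1,0.024,0,0,0,0],[0.22,0.052,0,0,0,0],[0.36,0.085,0,0,0,0],[0.5,0.12,0,0,0,0],[0.64,0.15,0,0,0,0],[0.77,0.18,0,0,0,0],[0.87,0.205,0,0,0,0],[0.95,0.224,0,0,0,0],[1,0.237,0,0,0,0]]'; python3 go.py 489.5 291.5 60 103.45
```

```text
time: 6.9
tool_pos: [486.4, 257.3, 111.3]
tcp_rot: [-179.9, -0.0, 103.6]
ft_force: [-0.1, -0.8, -3.0]
finger_gap: 32.5
t 6.9 pos [486.4 257.3 111.3] rpy [-1.7995e+02 -1.0000e-02  1.0360e+02] F [-0.1 -0.8 -3. ] gap 32.5 q [ 23.   5. 101.   0.  74.   9.]
[0.1299, 0.0446, 0.2052] [-0.0003, -0.0001, 0.0008]
```

```bash
python3 -m jog '[[0.05,0.018,0,0,0,0],[0.13,0.045,0,0,0,0],[0.13,0.045,0.05,0,0,0],[0.13,0.045,0.12,0,0,0],[0.13,0.045,0.2,0,0,0],[0.13,0.045,0.2,0,0,0],[0.13,0.045,0.2,0,0,0]]'; python3 go.py 489.5 291.5 30 103.45; python3 - <<'E'
from bench import r
import cv2
cv2.imwrite("pics/w3.png",r.snapshot("wrist")["pixels"][:,:,::-1])
cv2.imwrite("pics/s3.png",r.snapshot("scene")["pixels"][:,:,::-1])
E
```

```text
time: 7.6
tool_pos: [490.0, 289.0, 61.1]
tcp_rot: [-179.9, 0.0, 103.4]
ft_force: [1.1, -0.4, -2.7]
finger_gap: 32.3
t 7.6 pos [490.  289.   61.1] rpy [-1.7988e+02  4.0000e-02  1.0344e+02] F [ 1.1 -0.4 -2.7] gap 32.3 q [ 25.  11. 100.  -0.  69.  12.]
[0.0102, 0.0005, 0.1242] [-0.0007, 0.0002, -0.0001]
```

View pics/w3.png

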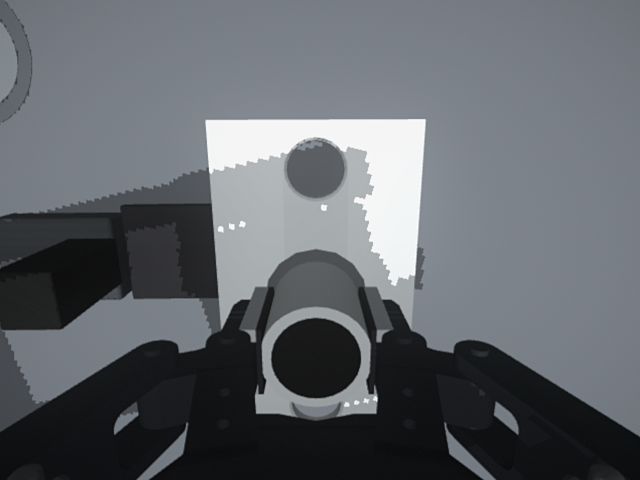

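The blade runs under the plate. Its edges are at rows 205 and 297 near column 212, and its block end is at column ~122. I'll measure the blade centreline and the plate in this same view.

```bash
python3 - <<'E'
from bench import r
from h import *
s=r.snapshot("wrist"); 
p=ray(s,[(124,205),(212,204.5),(215,298),(132,297.5)],5); print(p.round(1)); 
d=p[1]-p[0]; print(np.degrees(np.arctan2(d[1],d[0])), np.linalg.norm(p[1]-p[2]))
e=ray(s,[(121,206),(131,297)],5).mean(0); print("blade rear mid(x=-100)",e.round(1))
u=np.array([np.cos(np.radians(13.45)),np.sin(np.radians(13.45))]); print("origin est",(e[:2]+100*u).round(1))
q=ray(s,[(316,168)],54).round(1); c=ray(s,[(316,358)],99.0); print("hole",q,"spig",c.round(1), "ctr from hole", q[0,:2]-52*np.array([-u[1],u[0]]))
E
python3 go.py 490 291.5 30 103.45
```

```text
[[386.6 296.4   5. ]
 [431.  307.2   5. ]
 [441.2 255.7   5. ]
 [396.4 245.4   5. ]]
13.73527165847291 52.49410498583197
blade rear mid(x=-100) [390.5 270.5   5. ]
origin est [487.7 293.8]
hole [[478.1 342.1  54. ]] spig [[490.6 289.4  99. ]] ctr from hole [490.19502956 291.52618998]
t 7.75 pos [491.6 290.1  63.1] rpy [ 1.7988e+02 -2.0000e-02  1.0344e+02] F [-0.7 -0.2 -2.3] gap 32.5 q [25. 11. 99. -0. 69. 12.]
[0.007, -0.0054, 0.1326] [0.0006, -0.0001, -0.0]
```

```bash
python3 -m jog '[[0.012,-0.005,0.05,0,0,0],[0.012,-0.005,0.1,0,0,0],[0.012,-0.005,0.14,0,0,0],[0.012,-0.005,0.16,0,0,0],[0.012,-0.005,0.165,0,0,0],[0.012,-0.005,0.165,0,0,0]]'; python3 go.py 489 292 18 103.45
```

```text
time: 8.35
tool_pos: [488.6, 292.5, 20.2]
tcp_rot: [-180.0, 0.0, 103.5]
ft_force: [1.1, -0.4, -2.9]
finger_gap: 32.7
t 8.35 pos [488.6 292.5  20.2] rpy [-1.7996e+02  1.0000e-02  1.0346e+02] F [ 1.1 -0.4 -2.9] gap 32.7 q [ 26.  14. 101.   0.  65.  12.]
[-0.0023, 0.0012, 0.0087] [-0.0002, 0.0, 0.0001]
```

```bash
python3 -m jog '[[0,0,0.003,0,0,0],[0,0,0.006,0,0,0],[0,0,0.009,0,0,0],[0,0,0.009,0,0,0],[0,0,0.009,0,0,0]]'; python3 go.py 489 292 18 103.45
```

```text
time: 8.85
tool_pos: [488.8, 292.6, 18.4]
tcp_rot: [180.0, -0.0, 103.5]
ft_force: [-0.1, -0.1, -3.0]
finger_gap: 32.5
t 8.85 pos [488.8 292.6  18.4] rpy [179.99  -0.   103.47] F [-0.1 -0.1 -3. ] gap 32.5 q [ 26.  15. 101.  -0.  65.  12.]
[-0.0025, 0.0003, 0.0015] [0.0, -0.0, 0.0001]
```

```bash
python3 -m jog '[[0,0,0.003,0,0,0],[0,0,0.005,0,0,0],[0,0,0.005,0,0,0],[0,0,0.005,0,0,0]]'; python3 go.py 489 292 18 103.45
```

```text
time: 9.25
tool_pos: [488.9, 292.7, 17.9]
tcp_rot: [180.0, -0.0, 103.5]
ft_force: [-3.4, -2.1, 5.9]
finger_gap: 32.7
t 9.25 pos [488.9 292.7  17.9] rpy [179.99  -0.   103.47] F [-3.4 -2.1  5.9] gap 32.7 q [ 26.  15. 101.  -0.  65.  12.]
[-0.0028, -0.0003, -0.0003] [0.0001, -0.0, 0.0001]
```

Contact made (Fz rose from −3 to +6 N). Opening the gripper and lifting clear.

```bash
python3 -m jog '[[0,0,0,0,0,0],[0,0,0,0,0,0],[0,0,0,0,0,0],[0,0,0,0,0,0],[0,0,0,0,0,0],[0,0,0,0,0,0]]' 1 ; python3 -m jog '[[0,0,-0.04,0,0,0],[0,0,-0.12,0,0,0],[0,0,-0.24,0,0,0],[0,0,-0.36,0,0,0],[0,0,-0.4,0,0,0],[0,0,-0.4,0,0,0]]'; python3 go.py 381.5 267 120 193.45  381.5 267 120 103.45; python3 - <<'E'
from bench import r
import cv2
cv2.imwrite("pics/w4.png",r.snapshot("wrist")["pixels"][:,:,::-1])
cv2.imwrite("pics/s4.png",r.snapshot("scene")["pixels"][100:300,280:500,::-1].repeat(3,0).repeat(3,1)[:600,:660])
E
```

```text
time: 9.85
tool_pos: [488.7, 292.6, 17.0]
tcp_rot: [-180.0, 0.0, 103.5]
ft_force: [0.1, 0.9, -0.4]
finger_gap: 85.5
time: 10.45
tool_pos: [490.3, 293.3, 119.7]
tcp_rot: [179.7, -0.1, 103.5]
ft_force: [0.6, 0.1, -0.4]
finger_gap: 85.5
t 10.45 pos [490.3 293.3 119.7] rpy [ 1.7974e+02 -6.0000e-02  1.0346e+02] F [ 0.6  0.1 -0.4] gap 85.5 q [26.  7. 97. -0. 75. 12.]
[-0.0011, -0.4479, -0.0033] [0.0014, 0.0009, -0.4999]
[-0.0011, -0.4479, -0.0033] [0.0015, -0.0003, 0.0001]
```

View pics/w4.png

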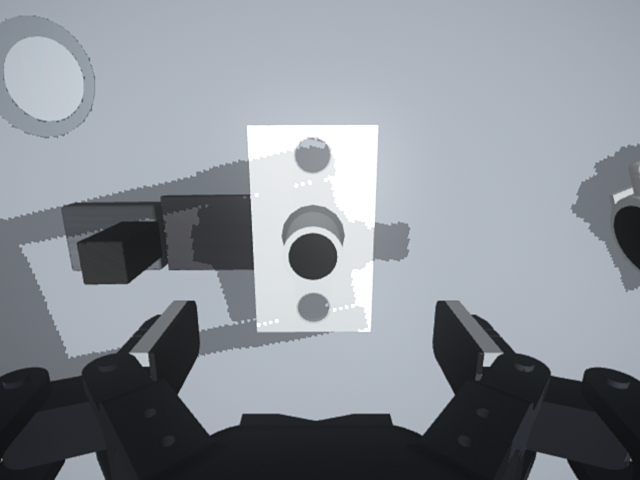

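View pics/s4.png

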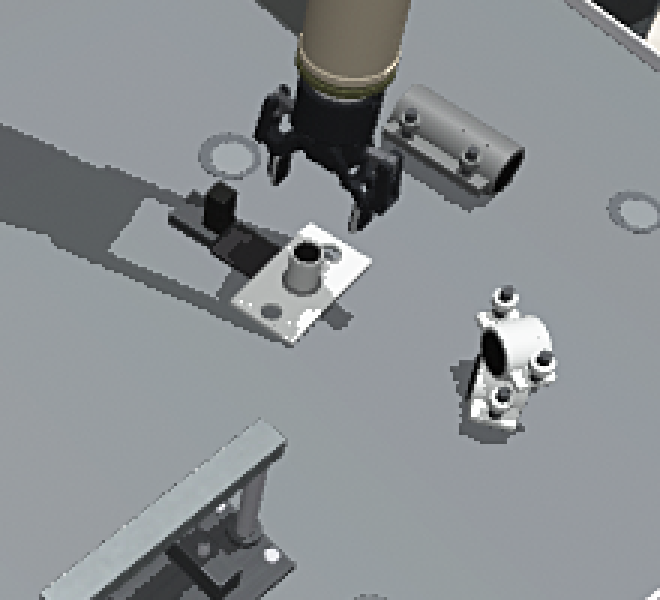

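The plate sits on the blade: holes at (312,155) and (313,306), blade visible at columns 163–253, post top near (103,263). I'll measure the post and the offset of plate from paddle.

```bash
python3 - <<'E'
from bench import r
from h import *
s=r.snapshot("wrist"); im=s["pixels"]
cv2.imwrite("pics/w4c.png",cv2.resize(im[180:300,50:260,::-1],None,fx=3.5,fy=3.5,interpolation=cv2.INTER_NEAREST))
T=ray(s,[(312.3,155),(313.3,306.5)],11); print("plate ctr",T.mean(0).round(1)); d=T[0]-T[1]; print("yaw y",np.degrees(np.arctan2(d[1],d[0])))
p=ray(s,[(162,196),(252,195),(254,269.5),(168,269.5)],5); print(p.round(1))
u=np.array([np.cos(np.radians(13.45)),np.sin(np.radians(13.45))]); e=(p[0]+p[3])[:2]/2; print("origin",e+100*u)
E
python3 go.py
```

```text
plate ctr [484.8 293.9  11. ]
yaw y 103.68218681330183
[[383.2 294.9   5. ]
 [440.3 309.2   5. ]
 [451.4 258.9   5. ]
 [393.9 245.1   5. ]]
origin [485.83903953 293.26215535]
t 10.6 pos [487.8 292.1 115.4] rpy [-1.7986e+02  3.0000e-02  1.0346e+02] F [-0.7 -0.4 -0.1] gap 85.5 q [26.  8. 97. -0. 75. 12.]
```

View pics/w4c.png

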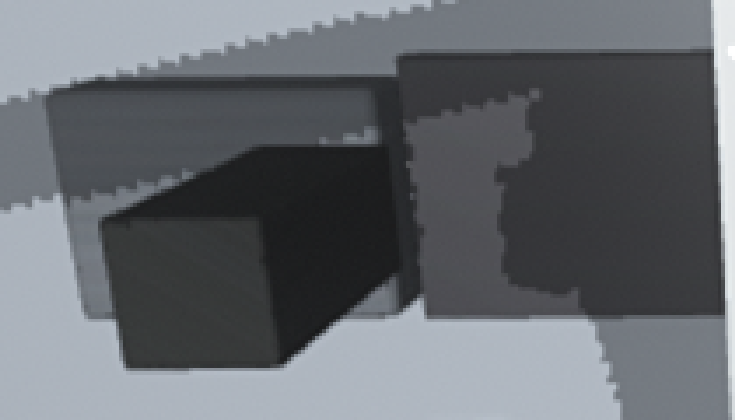

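```bash
python3 - <<'E'
from bench import r
from h import *
s=r.snapshot("wrist"); print(ray(s,[(105.1,263.4)],66).round(1), ray(s,[(312.5,253)],56).round(1))
E
python3 -m jog '[[0,-0.448,-0.01,0,0,-0.5],[0,-0.448,-0.01,0,0,-0.5],[0,-0.448,-0.01,0,0,-0.5],[0,-0.448,-0.01,0,0,-0.5],[0,-0.448,-0.01,0,0,-0.5],[0,-0.448,-0.01,0,0,-0.5],[0,-0.448,-0.01,0,0,-0.5],[0,-0.448,-0.01,0,0,-0.5],[0,-0.448,-0.01,0,0,-0.5],[0,-0.448,-0.01,0,0,-0.5]]'; python3 -m jog '[[0,0,0,0,0,-0.023],[0,0,0,0,0,-0.023],[0,0,0,0,0,-0.023]]';  python3 go.py 382 267 26 193.45; python3 - <<'E'
from bench import r
import cv2
cv2.imwrite("pics/w5.png",r.snapshot("wrist")["pixels"][:,:,::-1])
E
```

```text
[[380.  267.8  66. ]] [[484.  295.3  56. ]]
time: 11.65
tool_pos: [378.9, 266.0, 117.9]
tcp_rot: [-179.9, -0.2, -170.2]
ft_force: [-1.4, -0.3, 0.8]
finger_gap: 85.1
time: 11.95
tool_pos: [379.2, 266.1, 118.5]
tcp_rot: [-180.0, -0.1, -166.6]
ft_force: [0.7, -0.1, 0.2]
finger_gap: 85.5
t 11.95 pos [379.2 266.1 118.5] rpy [-1.7997e+02 -1.0000e-01 -1.6660e+02] F [ 0.7 -0.1  0.2] gap 85.5 q [ 29.  -9. 114.  -0.  76. -75.]
[-0.0123, 0.001, 0.37] [-0.0002, -0.0006, -0.0003]
```

View pics/w5.png

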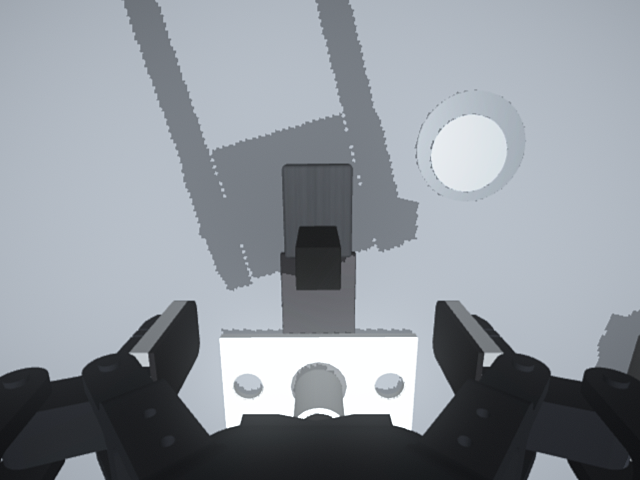

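The post is centred between the fingers, top face near (319,271), and the plate is at the bottom of the view.

```bash
python3 - <<'E'
from bench import r
from h import *
s=r.snapshot("wrist"); print(ray(s,[(318.3,270.5)],66).round(1), ray(s,[(248.5,385.5),(389.5,385.5)],11).mean(0).round(1))
E
python3 go.py 382 267 26 193.45
```

```text
[[381.6 268.3  66. ]] [487.8 294.6  11. ]
t 12.05 pos [379.5 266.3 119. ] rpy [-1.7998e+02 -6.0000e-02 -1.6656e+02] F [-0.1  0.1 -0.2] gap 85.1 q [ 29.  -9. 114.  -0.  76. -75.]
[-0.0108, 0.0006, 0.3718] [-0.0001, -0.0003, -0.0001]
```

```bash
python3 -m jog '[[-0.011,0.002,0.1,0,0,0],[-0.011,0.002,0.2,0,0,0],[-0.011,0.002,0.3,0,0,0],[-0.011,0.002,0.36,0,0,0],[-0.011,0.002,0.372,0,0,0],[-0.011,0.002,0.372,0,0,0],[-0.011,0.002,0.372,0,0,0]]' 1; python3 go.py 382 267 26 193.45; python3 -m jog '[[0,0,0,0,0,0],[0,0,0,0,0,0],[0,0,0,0,0,0],[0,0,0,0,0,0],[0,0,0,0,0,0],[0,0,0,0,0,0],[0,0,0,0,0,0],[0,0,0,0,0,0]]' 0 110; python3 go.py
```

```text
time: 12.75
tool_pos: [383.1, 268.0, 27.6]
tcp_rot: [180.0, 0.1, -166.5]
ft_force: [-0.3, 0.2, -0.5]
finger_gap: 85.6
t 12.75 pos [383.1 268.   27.6] rpy [ 1.7998e+02  8.0000e-02 -1.6648e+02] F [-0.3  0.2 -0.5] gap 85.6 q [ 29.  -1. 117.  -0.  64. -75.]
[0.0054, -0.003, 0.0063] [0.0001, 0.0005, 0.0004]
time: 13.55
tool_pos: [382.6, 268.1, 27.0]
tcp_rot: [180.0, 0.0, -166.4]
ft_force: [-1.8, 1.6, 6.4]
finger_gap: 23.0
t 13.55 pos [382.6 268.1  27. ] rpy [ 1.7997e+02  4.0000e-02 -1.6645e+02] F [-1.8  1.6  6.4] gap 23.0 q [ 29.  -1. 117.   0.  64. -75.]
```

```bash
python3 -m jog '[[0,0,-0.008,0,0,0],[0,0,-0.02,0,0,0],[0,0,-0.05,0,0,0],[0,0,-0.09,0,0,0],[0,0,-0.14,0,0,0],[0,0,-0.19,0,0,0],[0,0,-0.24,0,0,0],[0,0,-0.275,0,0,0],[0,0,-0.295,0,0,0],[0,0,-0.3,0,0,0]]'; python3 go.py; python3 - <<'E'
from bench import r
import cv2
cv2.imwrite("pics/w6.png",r.snapshot("wrist")["pixels"][:,:,::-1])
cv2.imwrite("pics/s6.png",r.snapshot("scene")["pixels"][100:300,280:500,::-1].repeat(3,0).repeat(3,1)[:600,:660])
E
```

```text
time: 14.55
tool_pos: [382.8, 267.9, 102.4]
tcp_rot: [180.0, 0.1, -166.5]
ft_force: [0.0, -0.6, -6.7]
finger_gap: 23.0
t 14.55 pos [382.8 267.9 102.4] rpy [ 1.7998e+02  7.0000e-02 -1.6645e+02] F [ 0.  -0.6 -6.7] gap 23.0 q [ 29.  -8. 114.  -0.  73. -75.]
```

View pics/w6.png

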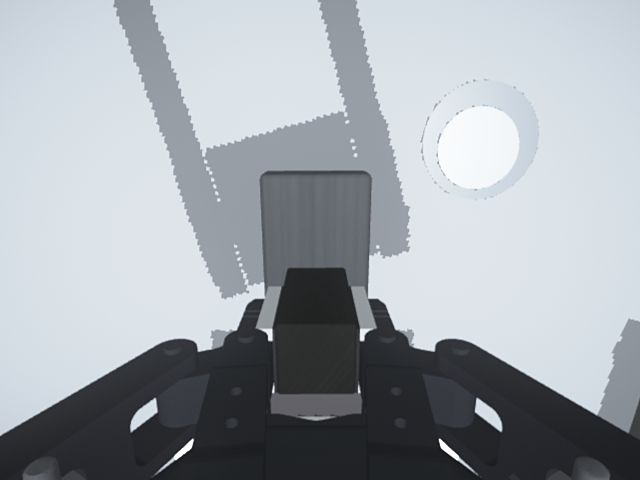

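View pics/s6.png

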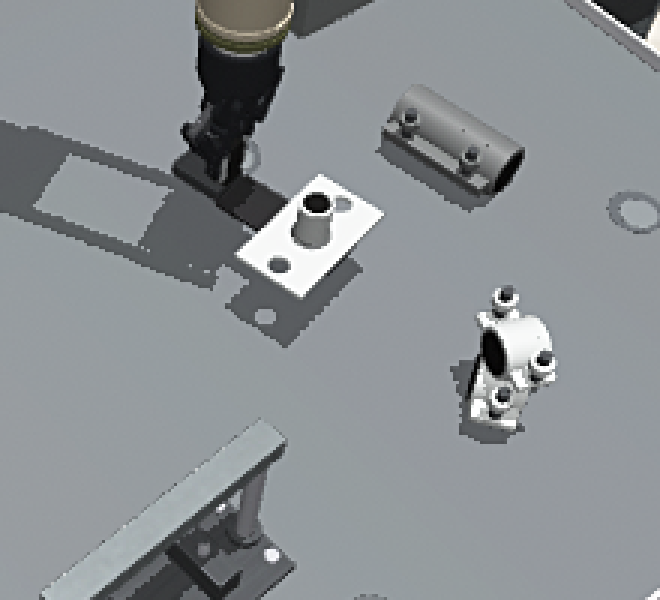

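The paddle is lifted and the plate sits level on the blade; in the scene crop its shadow has parted from the shelf. Carrying it sideways to in front of the gauge.

```bash
python3 go.py 400 95 102 190 417 -75.4 102 186.1
```

```text
t 14.65 pos [382.3 267.5 101.4] rpy [-1.7999e+02 -1.0000e-02 -1.6645e+02] F [ 0.5  0.8 -7.7] gap 22.9 q [ 29.  -8. 114.  -0.  73. -75.]
[0.0927, -0.6876, -0.0022] [-0.0, -0.0001, 0.0197]
[0.1863, -1.3661, -0.0021] [-0.0, -0.0001, 0.0414]
```

```bash
python3 -m jog '[[0.003,-0.02,0,0,0,0.0005],[0.008,-0.06,0,0,0,0.002],[0.018,-0.13,0,0,0,0.004],[0.03,-0.22,0,0,0,0.006],[0.043,-0.32,0,0,0,0.01],[0.057,-0.42,0,0,0,0.013],[0.069,-0.51,0,0,0,0.016],[0.08,-0.59,0,0,0,0.018],[0.088,-0.65,0,0,0,0.02],[0.093,-0.685,0,0,0,0.021]]'; python3 go.py 417 -75.4 101 186.1
```

```text
time: 15.65
tool_pos: [399.6, 93.9, 101.1]
tcp_rot: [-180.0, -0.0, -170.3]
ft_force: [1.1, 0.6, -8.4]
finger_gap: 22.7
t 15.65 pos [399.6  93.9 101.1] rpy [-1.7997e+02 -4.0000e-02 -1.7034e+02] F [ 1.1  0.6 -8.4] gap 22.7 q [  6. -17. 123.  -0.  75. -94.]
[0.0449, -0.6793, 0.001] [-0.0002, -0.0002, 0.0198]
```

```bash
python3 -m jog '[[0.002,-0.03,0,0,0,0.001],[0.005,-0.08,0,0,0,0.002],[0.01,-0.15,0,0,0,0.004],[0.015,-0.24,0,0,0,0.006],[0.022,-0.34,0,0,0,0.01],[0.028,-0.44,0,0,0,0.013],[0.034,-0.53,0,0,0,0.016],[0.04,-0.61,0,0,0,0.018],[0.043,-0.66,0,0,0,0.0195],[0.045,-0.68,0,0,0,0.0198]]'; python3 -m jog '[[0,0,0,0,0,0],[0,0,0,0,0,0]]'; python3 go.py 417 -75.4 101 186.1; python3 - <<'E'
from bench import r
import cv2
t=r.snapshot("top")["pixels"]; cv2.imwrite("pics/t7.png",t[130:330,250:470,::-1].repeat(3,0).repeat(3,1))
s=r.snapshot("scene")["pixels"]; cv2.imwrite("pics/s7.png",s[180:360,200:420,::-1].repeat(3,0).repeat(3,1))
E
```

```text
time: 16.65
tool_pos: [417.7, -74.6, 101.5]
tcp_rot: [-180.0, -0.0, -173.9]
ft_force: [-0.0, 0.3, -6.2]
finger_gap: 23.1
time: 16.85
tool_pos: [417.5, -73.1, 101.4]
tcp_rot: [180.0, -0.0, -173.8]
ft_force: [0.0, 1.2, -8.0]
finger_gap: 23.0
t 16.85 pos [417.5 -73.1 101.4] rpy [ 1.7997e+02 -2.0000e-02 -1.7377e+02] F [ 0.   1.2 -8. ] gap 23.0 q [ -17.  -15.  121.    0.   74. -113.]
[0.0032, -0.0091, 0.0016] [0.0002, -0.0001, 0.0007]
```

View pics/t7.png

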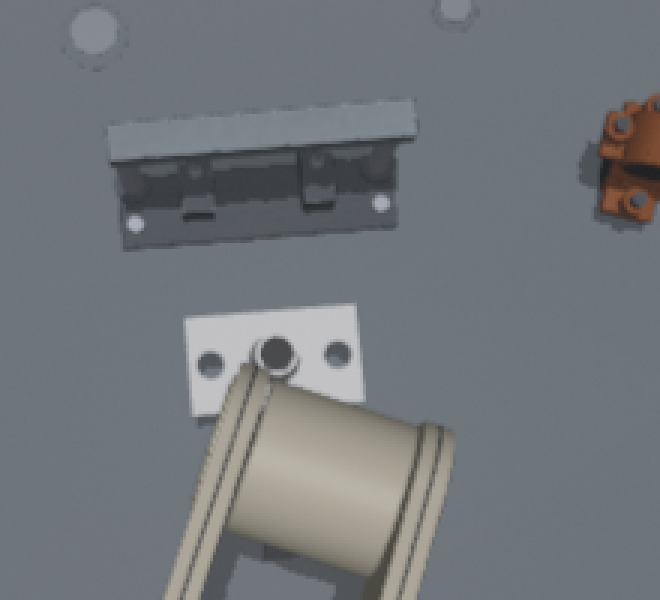

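View pics/s7.png

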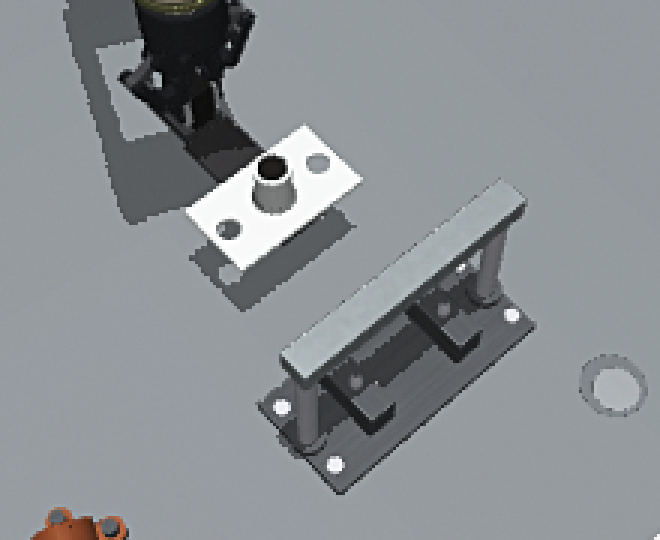

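```bash
cat > m.py <<'E'
from h import *
def holes(s,roi,z,thr=150):
    x,y,w,h=roi; g=s["pixels"].astype(int).sum(2)//3; m=(g[y:y+h,x:x+w]>thr).astype(np.uint8)
    cs,hi=cv2.findContours(m,cv2.RETR_CCOMP,cv2.CHAIN_APPROX_NONE)
    out=[]
    for c,k in zip(cs,hi[0]):
        if k[3]>=0 and cv2.contourArea(c)>20:
            M=cv2.moments(c); out.append((M["m10"]/M["m00"]+x,M["m01"]/M["m00"]+y,cv2.contourArea(c)))
    return out
E
python3 - <<'E'
from bench import r
from m import *
st=r.snapshot("top"); ss=r.snapshot("scene")
print(holes(st,(300,225,80,50),85),holes(ss,(250,210,80,70),85,175))
a=ray(st,np.array([(211,364),(338,354)])/3+[250,130]-.33,85.4); print("top",a.round(1),a.mean(0).round(1),np.linalg.norm(a[0]-a[1]))
b=ray(ss,np.array([(228,229),(318,163)])/3+[200,180]-.33,85.4); print("scene",b.round(1),b.mean(0).round(1),np.linalg.norm(b[0]-b[1]))
for a in (a,b[::-1]): d=a[0]-a[1]; print(np.degrees(np.arctan2(d[1],d[0]))-90)
# pins in these pictures
a=ray(st,np.array([(195,172),(318,162)])/3+[250,130]-.33,58); print("top pins",a.round(1),a.mean(0).round(1))
b=ray(ss,np.array([(356,382),(443,310)])/3+[200,180]-.33,54); print("scene pins z54",b.round(1),b.mean(0).round(1))
E
python3 go.py
```

```text
[(319.79028697571744, 251.12362030905078, 75.5), (362.19646799117, 247.75717439293598, 75.5)] [(275.71771771771773, 255.85885885885887, 55.5), (290.86392405063293, 245.16772151898735, 158.0), (305.5, 234.0, 52.0), (290.0952380952381, 235.43055555555554, 84.0)]
top [[ 520.7  -11.6   85.4]
 [ 531.4 -114.9   85.4]] [526.1 -63.3  85.4] 103.8756778786249
scene [[ 533.8 -113.5   85.4]
 [ 522.8   -9.1   85.4]] [528.3 -61.3  85.4] 105.01468435379512
5.948465186558579
6.013383601401458
top pins [[686.    5.6  58. ]
 [697.1 -98.   58. ]] [691.5 -46.2  58. ]
scene pins z54 [[706.  -98.7  54. ]
 [695.    3.3  54. ]] [700.5 -47.7  54. ]
t 17.05 pos [417.6 -73.1 101.5] rpy [ 179.99   -0.   -173.74] F [ 0.3 -0.4 -6.5] gap 22.9 q [ -17.  -15.  121.    0.   74. -113.]
```

Plate to gauge comes out as (167.7, 17.3) from the top view and (168.9, 16.1) from the scene view, so I'll use (168.3, 16.7). Plate yaw is 6.0° against 6.1° for the gauge. Going in under the bar.

```bash
python3 -m jog '[[-0.02,0,0,0,0,0],[-0.06,-0.001,0,0,0,0],[-0.12,-0.001,0,0,0,0],[-0.2,-0.002,0,0,0,0],[-0.28,-0.003,0,0,0,0],[-0.36,-0.004,0,0,0,0],[-0.43,-0.005,0,0,0,0],[-0.48,-0.006,0,0,0,0],[-0.51,-0.006,0,0,0,0],[-0.52,-0.006,0,0,0,0]]'; python3 -m jog '[[-0.02,0,0,0,0,0],[-0.06,0,0,0,0,0],[-0.1,0,0,0,0,0],[-0.135,0,0,0,0,0],[-0.152,0,0,0,0,0],[-0.1565,0,0,0,0,0],[-0.1565,0,0,0,0,0],[-0.1565,0,0,0,0,0]]'; python3 go.py; python3 - <<'E'
from bench import r
import cv2
t=r.snapshot("top")["pixels"]; cv2.imwrite("pics/t8.png",t[130:330,250:470,::-1].repeat(3,0).repeat(3,1))
s=r.snapshot("scene")["pixels"]; cv2.imwrite("pics/s8.png",s[215:345,260:400,::-1].repeat(4,0).repeat(4,1))
E
```

```text
time: 18.05
tool_pos: [547.7, -60.9, 101.3]
tcp_rot: [180.0, -0.0, -173.8]
ft_force: [-0.3, -0.1, -7.0]
finger_gap: 22.8
time: 18.85
tool_pos: [585.6, -57.0, 101.4]
tcp_rot: [180.0, -0.0, -173.8]
ft_force: [-0.4, -0.4, -7.1]
finger_gap: 23.0
t 18.85 pos [585.6 -57.  101.4] rpy [ 1.7999e+02 -3.0000e-02 -1.7380e+02] F [-0.4 -0.4 -7.1] gap 23.0 q [ -11.   11.   95.   -0.   74. -107.]
```

View pics/t8.png

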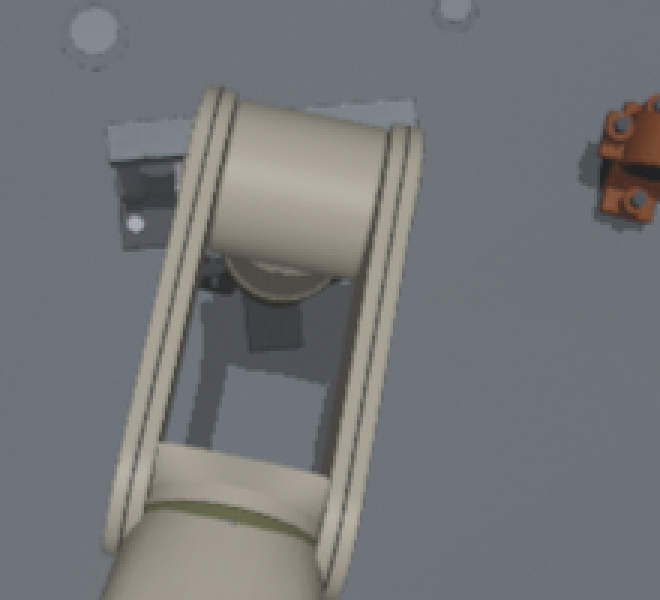

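View pics/s8.png

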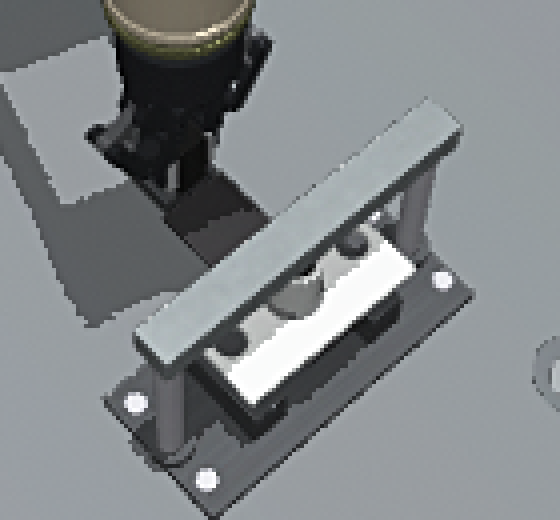

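The top camera is blocked by the arm. The scene view shows the plate under the crossbar, holes near (318.5,301) and (348,276).

```bash
python3 - <<'E'
from bench import r
from m import *
ss=r.snapshot("scene")
b=ray(ss,np.array([(233,343),(353,244)])/4+[260,215]-.37,85.4); print("holes",b.round(1),b.mean(0).round(1),np.linalg.norm(b[0]-b[1]))
c=ray(ss,np.array([(256,406),(416,268)])/4+[260,215]-.37,85.4); print("edge",c.round(1),c.mean(0).round(1),np.linalg.norm(c[0]-c[1])); d=c[1]-c[0]
yw=np.arctan2(d[1],d[0])-np.pi/2; print(np.degrees(yw), c.mean(0)[:2]-40*np.array([np.cos(yw),np.sin(yw)]))
o=np.array([260,215])
p=ray(ss,np.array([(442,280),(207,480)])/4+o-.37,8.5); print("bolts +x",p.round(1),p.mean(0).round(1))
c=ray(ss,np.array([(472,294),(216,519)])/4+o-.37,8); print("base edge ctr",c.mean(0)[:2]-55*np.array([.9943,.1063])); d=c[0]-c[1]; print(np.degrees(np.arctan2(d[1],d[0]))-90)
E
```

```text
holes [[702.  -97.7  85.4]
 [690.5   5.8  85.4]] [696.2 -46.   85.4] 104.2004637158174
edge [[ 744.  -110.9   85.4]
 [ 727.4   27.9   85.4]] [735.7 -41.5  85.4] 139.8083849649296
6.826252062524091 [695.99185052 -46.23003484]
bolts +x [[ 718.6   67.9    8.5]
 [ 741.6 -145.7    8.5]] [730.1 -38.9   8.5]
base edge ctr [697.4466006  -44.80905973]
6.6484915196463135
```

```bash
python3 -m jog '[[-0.003,0.004,0.01,0,0,0],[-0.003,0.004,0.03,0,0,0],[-0.003,0.004,0.055,0,0,0],[-0.003,0.004,0.07,0,0,0],[-0.003,0.004,0.076,0,0,0],[-0.003,0.004,0.076,0,0,0]]'; python3 go.py; python3 - <<'E'
from bench import r
import cv2
s=r.snapshot("scene")["pixels"]; cv2.imwrite("pics/s9.png",cv2.resize(s[240:330,290:375,::-1],None,fx=6.5,fy=6.5,interpolation=cv2.INTER_CUBIC))
E
```

```text
time: 19.6
tool_pos: [586.2, -55.8, 81.9]
tcp_rot: [180.0, -0.1, -173.8]
ft_force: [-0.1, -0.6, -7.1]
finger_gap: 23.3
t 19.6 pos [586.2 -55.8  81.9] rpy [ 1.7998e+02 -6.0000e-02 -1.7380e+02] F [-0.1 -0.6 -7.1] gap 23.3 q [ -10.   13.   96.    0.   72. -107.]
```

View pics/s9.png

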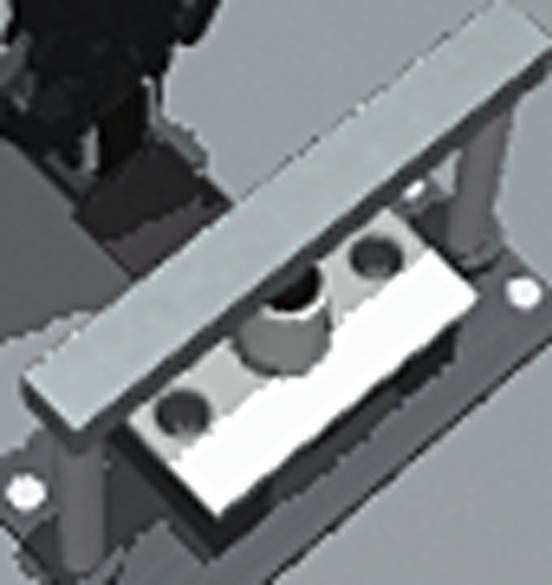

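Both holes, at (180,412) and (375,257) in the crop, show a pin tip inside, shifted slightly down as parallax predicts. Lowering further while watching the force.

```bash
python3 -m jog '[[0,0,0.008,0,0,0],[0,0,0.02,0,0,0],[0,0,0.034,0,0,0],[0,0,0.044,0,0,0],[0,0,0.044,0,0,0]]'; python3 go.py; python3 - <<'E'
from bench import r
import cv2
s=r.snapshot("scene")["pixels"]; cv2.imwrite("pics/s10.png",cv2.resize(s[240:330,290:375,::-1],None,fx=6.5,fy=6.5,interpolation=cv2.INTER_CUBIC))
E
```

```text
time: 20.15
tool_pos: [586.1, -55.8, 70.8]
tcp_rot: [180.0, -0.1, -173.8]
ft_force: [0.7, 0.4, -7.3]
finger_gap: 22.9
t 20.15 pos [586.1 -55.8  70.8] rpy [ 1.7998e+02 -6.0000e-02 -1.7380e+02] F [ 0.7  0.4 -7.3] gap 22.9 q [ -10.   13.   96.    0.   71. -107.]
```

View pics/s10.png

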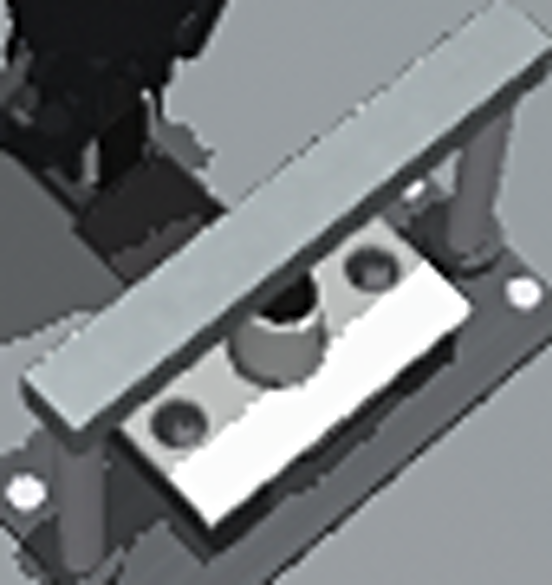

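The pins are in both holes and centred, with no side force. Lowering on to seat the plate, then sinking the blade into the channel.

```bash
python3 -m jog '[[0,0,0.008,0,0,0],[0,0,0.016,0,0,0],[0,0,0.024,0,0,0],[0,0,0.032,0,0,0],[0,0,0.04,0,0,0],[0,0,0.048,0,0,0],[0,0,0.058,0,0,0],[0,0,0.07,0,0,0],[0,0,0.076,0,0,0],[0,0,0.076,0,0,0]]'; python3 go.py; python3 - <<'E'
from bench import r
import cv2
s=r.snapshot("scene")["pixels"]; cv2.imwrite("pics/s11.png",cv2.resize(s[240:330,290:375,::-1],None,fx=6.5,fy=6.5,interpolation=cv2.INTER_CUBIC))
E
```

```text
time: 21.2
tool_pos: [586.3, -55.8, 52.1]
tcp_rot: [180.0, -0.0, -173.8]
ft_force: [0.4, -0.1, -4.7]
finger_gap: 22.5
t 21.2 pos [586.3 -55.8  52.1] rpy [ 1.7999e+02 -3.0000e-02 -1.7380e+02] F [ 0.4 -0.1 -4.7] gap 22.5 q [ -10.   15.   97.   -0.   69. -107.]
```

View pics/s11.png

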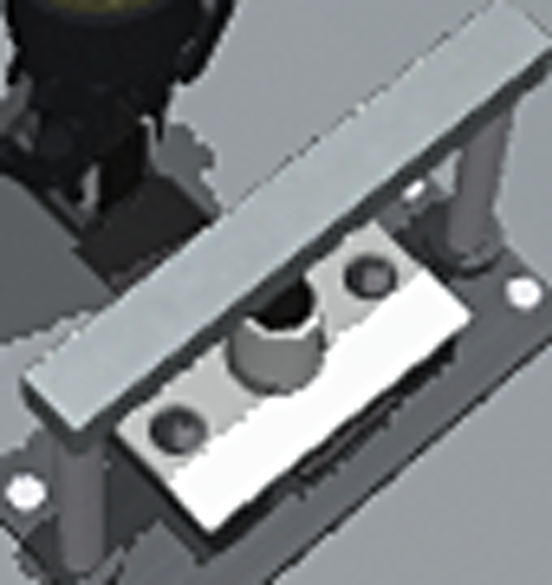

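Fz went from −7.1 to −4.7 N, which is the plate's weight coming off, so the plate is on the ledges. Drawing the paddle straight out along the gauge's −x.

```bash
python3 -m jog '[[0.01,0,0,0,0,0],[0.03,0,0,0,0,0],[0.06,0,0,0,0,0],[0.1,0,0,0,0,0],[0.15,0,0,0,0,0],[0.2,0,0,0,0,0],[0.25,0,0,0,0,0],[0.3,0,0,0,0,0],[0.34,0,0,0,0,0],[0.36,0,0,0,0,0]]'; python3 go.py;  python3 -m jog '[[0.04,0,0,0,0,0],[0.1,0,0,0,0,0],[0.18,0,0,0,0,0],[0.26,0,0,0,0,0],[0.33,0,0,0,0,0],[0.37,0,0,0,0,0],[0.38,0,0.03,0,0,0],[0.38,0,0.06,0,0,0],[0.38,0,0.08,0,0,0],[0.38,0,0.08,0,0,0]]'; python3 go.py; python3 - <<'E'
from bench import r
import cv2
s=r.snapshot("scene")["pixels"]; cv2.imwrite("pics/s12.png",s[180:345,240:400,::-1].repeat(4,0).repeat(4,1)[:600])
E
```

```text
time: 22.25
tool_pos: [495.8, -65.7, 52.4]
tcp_rot: [180.0, -0.0, -173.8]
ft_force: [-0.2, 0.4, -3.7]
finger_gap: 22.8
t 22.25 pos [495.8 -65.7  52.4] rpy [ 1.7999e+02 -3.0000e-02 -1.7381e+02] F [-0.2  0.4 -3.7] gap 22.8 q [ -13.    2.  111.   -0.   67. -110.]
time: 23.25
tool_pos: [402.1, -75.5, 31.3]
tcp_rot: [179.9, -0.1, -173.8]
ft_force: [0.1, -0.0, -4.5]
finger_gap: 22.5
t 23.25 pos [402.1 -75.5  31.3] rpy [ 1.7995e+02 -1.1000e-01 -1.7379e+02] F [ 0.1 -0.  -4.5] gap 22.5 q [ -18.  -11.  126.    0.   66. -114.]
```

View pics/s12.png

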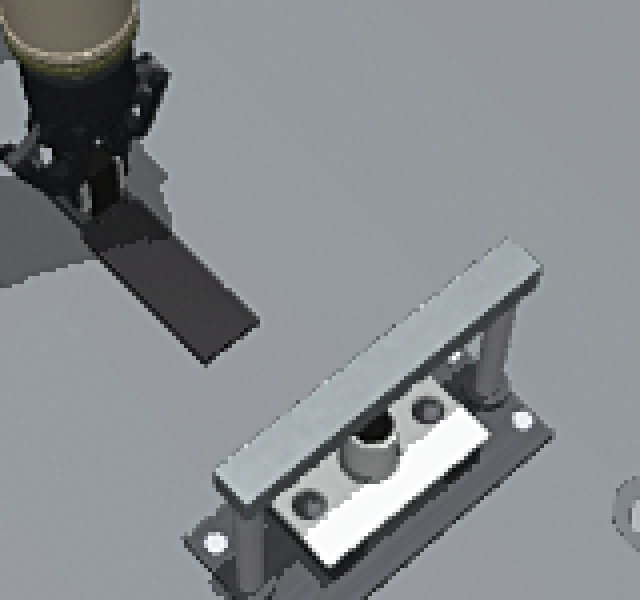

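The paddle is out and clear, blade tip near (235,340) in the crop, and the plate stays on the pins. Lowering the last 4–5 mm onto the shelf.

```bash
python3 -m jog '[[0,0,0.005,0,0,0],[0,0,0.01,0,0,0],[0,0,0.014,0,0,0],[0,0,0.016,0,0,0],[0,0,0.018,0,0,0],[0,0,0.018,0,0,0]]'; python3 go.py
```

```text
time: 23.9
tool_pos: [402.7, -75.9, 28.0]
tcp_rot: [-180.0, -0.0, -173.8]
ft_force: [0.9, -0.1, -5.2]
finger_gap: 22.8
t 23.9 pos [402.7 -75.9  28. ] rpy [-180.    -0.  -173.8] F [ 0.9 -0.1 -5.2] gap 22.8 q [ -18.  -11.  126.   -0.   65. -114.]
```

```bash
python3 -m jog '[[0,0,0.003,0,0,0],[0,0,0.005,0,0,0],[0,0,0.005,0,0,0],[0,0,0.005,0,0,0]]'; python3 go.py
```

```text
time: 24.3
tool_pos: [402.7, -75.9, 27.0]
tcp_rot: [-180.0, 0.0, -173.8]
ft_force: [-1.9, 0.0, 1.4]
finger_gap: 23.2
t 24.3 pos [402.7 -75.9  27. ] rpy [-180.     0.  -173.8] F [-1.9  0.   1.4] gap 23.2 q [ -18.  -11.  126.   -0.   65. -114.]
```

Contact with the shelf. Releasing and backing off upward.

```bash
python3 -m jog '[[0,0,0,0,0,0],[0,0,0,0,0,0],[0,0,0,0,0,0],[0,0,0,0,0,0],[0,0,0,0,0,0],[0,0,0,0,0,0]]' 1; python3 -m jog '[[0,0,-0.04,0,0,0],[0,0,-0.12,0,0,0],[0,0,-0.24,0,0,0],[0,0,-0.36,0,0,0],[0,0,-0.48,0,0,0],[0,0,-0.5,0,0,0],[0,0,-0.5,0,0,0]]'; python3 -m jog '[[0,0.1,0,0,0,0],[0,0.3,0,0,0,0],[0,0.5,0,0,0,0],[0,0.7,0,0,0,0],[0,0.9,0,0,0,0],[0,1,0,0,0,0],[0,1,0,0,0,0]]'; python3 go.py; python3 - <<'E'
from bench import r
import cv2
s=r.snapshot("scene")["pixels"]; cv2.imwrite("pics/s13.png",s[180:345,240:400,::-1].repeat(4,0).repeat(4,1)[:600])
s=r.snapshot("top")["pixels"]; cv2.imwrite("pics/t13.png",s[140:330,250:470,::-1].repeat(3,0).repeat(3,1)[:600])
E
```

```text
time: 24.9
tool_pos: [402.7, -75.9, 26.8]
tcp_rot: [-180.0, 0.0, -173.8]
ft_force: [0.9, -0.5, -0.5]
finger_gap: 85.4
time: 25.6
tool_pos: [403.7, -76.2, 153.7]
tcp_rot: [-179.9, 0.2, -173.8]
ft_force: [-0.8, 0.5, -0.4]
finger_gap: 85.5
time: 26.3
tool_pos: [373.9, 175.3, 150.3]
tcp_rot: [180.0, -0.1, -173.5]
ft_force: [0.0, 0.1, -0.1]
finger_gap: 85.3
t 26.3 pos [373.9 175.3 150.3] rpy [ 1.7998e+02 -1.5000e-01 -1.7355e+02] F [ 0.   0.1 -0.1] gap 85.3 q [ 18. -20. 119.   0.  81. -79.]
```

View pics/s13.png

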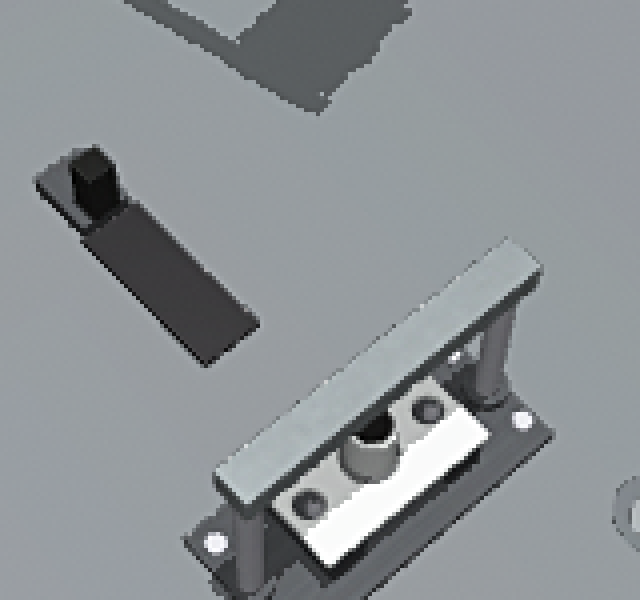

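View pics/t13.png

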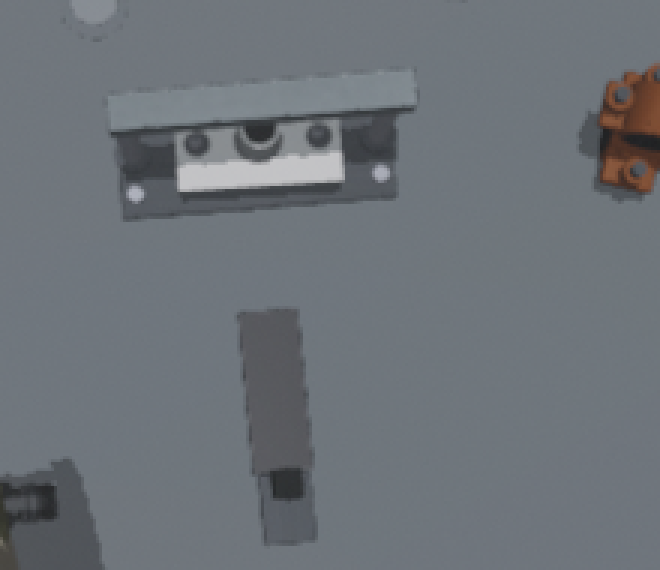

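Both views show pins in both holes and the paddle flat and clear. I'll do one triangulation check of the plate's pose before handing in.

```bash
python3 - <<'E'
from bench import r
from m import *
ss=r.snapshot("scene"); st=r.snapshot("top")
o=np.array([240,180]); S=np.array([(310,504),(428,410)])/4+o-.37
T=np.array([(319,134),(196,144)])/3+[250,140]-.33
def tri(a,b):
    A=[];P=[]
    for s,u in((st,a),(ss,b)):
        p0=ray(s,[u],0)[0];p1=ray(s,[u],100)[0];d=(p1-p0)/np.linalg.norm(p1-p0);M=np.eye(3)-np.outer(d,d);A.append(M);P.append(M@p0)
    return np.linalg.solve(sum(A),sum(P))
print("holes tri",[tri(T[i],S[i]).round(1) for i in (0,1)])
for n,s,u in(("top",st,T),("scene",ss,S)):
    p=ray(s,u,48); d=p[1]-p[0]; print(n,p.mean(0).round(1),np.degrees(np.arctan2(d[1],d[0]))-90)
# spigot rear bottom, edge corners scene
p=ray(ss,np.array([(328,568),(488,434)])/4+o-.37,48); d=p[1]-p[0]; print(p.round(1),np.linalg.norm(d))
p=ray(st,np.array([(178,192),(343,182)])/3+[250,140]-.33,48); print("front edge top",p.round(1),p.mean(0).round(1),np.linalg.norm(p[0]-p[1]))
E
```

```text
holes tri [array([698.4, -98.4,  47.8]), array([687.9,   5.8,  44.5])]
top [692.  -47.3  48. ] 6.114017908039841
scene [694.4 -45.9  48. ] 5.17871996906608
[[ 740.8 -113.6   48. ]
 [ 726.4   26.8   48. ]] 141.17470314205966
front edge top [[ 644.6   19.    48. ]
 [ 656.6 -120.5   48. ]] [650.6 -50.7  48. ] 140.0502481345724
```

```bash
python3 -c "
from bench import r
print(r.hand_in())"
```

```text
the job is handed in; nothing more can be done
None
```

I handed the job in at about 26.5 s. The plate is on the gauge with both pins in its holes, and the paddle lies flat on the shelf clear of it. No verdict was reported.

- **What I did:** I lifted the plate by its spigot and set it on the blade about 1 mm off centre. I took the paddle by its post, carried it in under the crossbar, and lowered the plate onto the pins. Then I sank the blade into the channel, drew it out and laid it down.
- **Plate on the ledges:** the wrist load dropped by 2.4 N as it came home, which is the plate's weight. Triangulating the two holes put the plate's top at 47.8 and 44.5 mm, against an expected 48 mm. Edge lengths taken at 48 mm came to 141.2 and 140.1 mm, against a true 140 mm. I put the low 44.5 mm reading down to pixel noise, but did not check it further.
- **Plate position:** both cameras put it about 3 mm off the seat toward −x (limit 8 mm). They disagree with each other by 2–4 mm in absolute x. Its yaw read 5.2° and 6.1°, against 6.1° for the gauge.
- **Paddle:** its origin is about 180 mm from the seat. Nothing touched the couplers or the canister as far as I saw. I did not measure their positions again at the end.

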